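Comb the roller pins into the grooved tray

ROBOT

A 6-joint arm with a two-finger parallel gripper is mounted at the origin on the work surface. World frame = base frame: x ahead of the robot, y to its left, z up, the work surface at z = 0. Lengths are in mm, angles in degrees, forces in N, time in s.
With the tool pointing down it reaches from about 300 to 850 mm from the base axis. Payload 4.2 kg.
Tool frame: the origin (TCP) lies between the finger pads; the fingertips stand 22 mm ahead of it and the grasp point (between the pads) lies 3 mm ahead of it; z points along the fingers, y is the direction in which the jaws open and shut (so a half turn about z gives the same grasp; the last joint's range is limited). The gripper opens to 91 mm and grips with 3 to 60 N. Pads are 32 mm wide; open, the fingers measure 118 mm over their backs; the gripper's body (76 mm by 178 mm) begins 60 mm behind the grasp point.
Start: joints at [-64.687, 18.312, 89.639, -0, 72.044, -1.146], TCP at [256.202, -514.783, 235.976] pointing down, gripper open.
Joint ranges: [-177.97, 177.97], [-48.28, 115.42], [12.27, 149.76], [-77.06, 257.06], [2.81, 150.46], [-146.56, 146.56]. Speed limits (degrees/s): [147.25, 147.25, 180, 180, 180, 180].

INTERFACE

Orientations are given as [roll, pitch, yaw] about the fixed x, y, z axes, in that order (R = Rz(yaw) Ry(pitch) Rx(roll)).
In Python, from workcell import * gives the robot as it stands.
- The arm moves only by the shell command python3 -m jog 'ROWS' [OPENING] [FORCE]. ROWS is text: rows parted by semicolons, each of 6 numbers parted by spaces: the shift along the tool's x, y, z in units of 0.5 m (1.0 is 0.5 m), then the turn, a rotation vector about the tool's x, y, z in units of pi/2 rad (1.0 is pi/2 rad). A call has 1 to 20 rows; each row is the pose to reach, as a shift and turn from the pose measured when the call began, along the tool's axes at that moment; what a row does not reach only later rows make up. A row lasts 1/12 s, in which the tool goes at most 41.7 mm and 7.16 degrees, less where a joint would pass 70% of its speed; a pose out of reach is approached as far as the arm can. A call with a number of a shift or a turn outside -1 to 1 is refused whole. A call with a gripper value outside its range is refused whole. OPENING is the opening, from -1 (shut) to 1 (fully open), set as the call begins (- or left out, the last holds). The fingers move at their own pace and stop on an object; FORCE is the grip in N (left out, the last holds). Time passes only in rows, so rows that repeat a pose let the fingers close. It gives the time, the measured TCP pose, the force and the opening at its end, in the units of the state.
- state(): the state, without advancing time (a new reading comes with each control period).
- grab_frame(name): name is "side" or "top" or "wrist"; returns the picture (480x640x3 uint8, red, green, blue); there is no depth.
- calibration(name): a dict with "mtx" (3x3 intrinsics, pixels), "rvec" (rotation vector, rad) and "tvec" (3), from world to camera coordinates, as OpenCV has them. Camera axes: x right, y down, z forward; pixel columns grow to the right and rows downward; lengths in mm; the calibration is good to about 2 mm. A picture is of the moment at which its call begins: read the wrist's pose just before it. calibration takes no time and is no camera call; for the wrist camera it gives the pose at the moment of the call.
- job_done(): hands the job in, once; it reports no verdict.
Trained networks look in the newest picture that a camera, given by its name, has taken for a name from the list of things; names that differ only in an ending like _2 or _b are one class to them, and where a whole thing is asked for, a point or a joint stands for the part that bears it (a point fixed in the world has none). Each returns a list of dicts, best first, with "confidence" (0 to 1); they miss things now and then, are a little off and sometimes report something else, mostly with a low value. They report only what shows in the picture. A call takes as long as a camera call. They do not tell look-alikes from the thing itself.
- spot_in(query, camera): "rect" ([left, top, right, bottom] in pixels, round what is visible of it).
- tip_of(query, camera): "location" ([column, row] in pixels: a listed point, or the origin of a listed thing).
The state is a dict: "time_s": time; "qpos": joint angles; "qvel": joint speeds; "effort": joint torques, N m; "ee_pos": TCP position; "ee_rot": TCP orientation; "force": force on the tool from outside, world axes, zero at the start; "torque": the same for the moment, N m; "gripper_width": finger opening in mm.
Only numpy, scipy, OpenCV 4.12 (cv2) and the standard library are available. Lean on these libraries where they do the work, as an engineer would, in place of code of your own. Each camera call takes 0.05 s, during which the arm holds its last target. There are 200 camera calls.

TASK

Take the rake off its rest and set it down on the tray's two end rims, over the bare strip at the grooveless end; then comb it along the whole tray, keeping the bar resting gently on the rims all the way (pressed lightly, never hard, not lifting off), so that its teeth lay every loose steel pin parallel in a groove of its own. Put the rake back down in its rest, let go, and leave the pins untouched by the gripper and the basket, jar and screwdriver where they are.

Things in the scene. Friction and masses are not known exactly. Their poses are not given: they have to be found in the camera images.
- tray: Fixed, rigid grey tray, 164 (x) x 206 (y) x 29 mm; origin at the centre of its underside. 7 grooves along x, 136 long, 11 deep, sides sloping 65 deg, 17 wide at the top, 7 at the floor (z = 4 mm), centres at y = -28.5 to +85.5 mm every 19 mm; 2 mm ridges between, tops z = 15 mm. A bare flat strip at z = 15 mm spans y = -95 to -38 mm. End walls at y = +-95 to +-103 mm, 21 mm high.
- comb_start (a point): Where the underside centre of the rake's bar is set down: over the bare strip, at rim-top height (tray x = 0, y = -84, z = 29 mm), axes as the tray's. The two flat rims, x = +-68 to +-82 mm, run all along y and carry the bar. Rigid: half a millimetre too low presses hard (limit 22 N between rake and tray), a little too high leaves the rims (it counts as resting above 1 N).
- comb_end (a point): Where the bar's underside centre is when the combing ends (tray x = 0, y = +76, z = 29 mm), at rim-top height; comb straight from comb_start to here along the tray's +y, bar along the tray's x. If a pin binds between teeth and a ridge the push force climbs: ease back a few mm and go on.
- rake_grip (a point): Centre of the rake's upright grey grip, where to hold it: a block 44 (x) x 20 (y) x 55 mm tall on the middle of the bar; this point is 42 mm above the bar's underside, 25 mm below the grip's top. x along the bar, z up. Pinch it across its 20 mm (along y) from above. Rake mass about 0.25 kg.
- rake_bar (a point): Centre of the underside of the rake's aluminium bar, 164 (x) x 30 (y) x 12 mm. Eight teeth, 9 mm wide, 8 mm thick, spread over x = +-62 mm at y = 0, reach 13 mm below it: with the bar on the rims they pass 1 mm above the ridges, clear of pins seated in grooves, and push pins that lie on the ridges.
- rake: The rake as a whole; its origin and axes are those of rake_bar.
- rest_seat (a point): Seat of the fixed grey rake rest, 29 mm above the table: the bar's underside centre lies here, bar along x. Cheeks at x = +-68 to +-82 mm carry the bar's ends; lips 7 mm high on them at y = +-20 to +-28 mm leave the 30 mm bar 5 mm play each side. The rest stands to the right or left of the tray.
- basket: Orange plastic basket, 100 x 80 x 56 mm, on the other side of the tray; origin at the centre of its underside. Leave it alone.
- jar: White jar 44 mm in diameter, 65 mm tall, at the far left; origin at its underside. Leave it alone.
- screwdriver: Screwdriver lying at the far right. Leave it alone.
- pin1_center (a point): Centre of a loose smooth polished steel pin, 10 mm in diameter, 80 mm long, about 50 g; its x axis runs along the pin. At the start it lies askew across the ridges; seated in a groove its centre is 9 mm above the tray's origin, on the ridges 20 mm.
- pin1: The same pin as a body; origin on its surface half-way along, turning as it rolls: use the centre.
- pin2_center (a point): Centre of a loose smooth polished steel pin, 10 mm in diameter, 80 mm long, about 50 g; its x axis runs along the pin. At the start it lies askew across the ridges; seated in a groove its centre is 9 mm above the tray's origin, on the ridges 20 mm.
- pin2: The same pin as a body; origin on its surface half-way along, turning as it rolls: use the centre.
- pin3_center (a point): Centre of a loose smooth polished steel pin, 10 mm in diameter, 80 mm long, about 50 g; its x axis runs along the pin. At the start it lies askew across the ridges; seated in a groove its centre is 9 mm above the tray's origin, on the ridges 20 mm.
- pin3: The same pin as a body; origin on its surface half-way along, turning as it rolls: use the centre.
- pin4_center (a point): Centre of a loose smooth polished steel pin, 10 mm in diameter, 80 mm long, about 50 g; its x axis runs along the pin. At the start it lies askew across the ridges; seated in a groove its centre is 9 mm above the tray's origin, on the ridges 20 mm.
- pin4: The same pin as a body; origin on its surface half-way along, turning as it rolls: use the centre.
There are look-alikes about, which are no part of the job. What is shaped like the rake but orange or purple is not meant. What is shaped like the pin2 but green is not meant.

How it is judged:
By the outcome, as a careful person would: the job done as asked, in the order asked, and still so for the second after the job is handed in, with the robot touching nothing.
It also fails if it takes over 72 s, if anything falls off the work surface, if the arm or the gripper's body presses on something with over 40 N, if the wrist force passes 120 N, or if a joint passes its speed limit or range.

## Working session

There is one attempt and no reset: what is moved stays moved. The work goes in short steps, Python scripts to look and compute and a shell command to move; the robot and the scene stay as the last step left them, time stands still between calls to the robot, and variables do not carry over. Pictures are saved under pics/ and viewed, about 8 in all and at most 12, crops included, and the job is handed in when it is done.

```bash
mkdir -p pics; ls; cat > h.py <<'E'
from workcell import *
import numpy as np, cv2
from scipy.spatial.transform import Rotation as R
def ray(cam,px,c=None):
    c=c or calibration(cam); K=np.array(c["mtx"],float); Rm=cv2.Rodrigues(np.array(c["rvec"],float))[0]; t=np.array(c["tvec"],float).ravel()
    d=Rm.T@np.linalg.inv(K)@np.array([px[0],px[1],1.]); return -Rm.T@t,d
def onz(cam,px,z,c=None):
    o,d=ray(cam,px,c); return (o+d*(z-o[2])/d[2]).round(1)
def proj(cam,P,c=None):
    c=c or calibration(cam)
    return cv2.projectPoints(np.array(P,float).reshape(-1,1,3),np.array(c["rvec"],float),np.array(c["tvec"],float),np.array(c["mtx"],float),None)[0].reshape(-1,2)
def save(cam,name):
    im=grab_frame(cam); cv2.imwrite("pics/"+name,im[:,:,::-1]); return im
def tri(a,b):
    A=[];B=[]
    for cam,px in (a,b):
        o,d=ray(cam,px); d/=np.linalg.norm(d); M=np.eye(3)-np.outer(d,d); A.append(M);B.append(M@o)
    return np.linalg.solve(sum(A),sum(B)).round(1)
E
python3 - <<'E'
from h import *
s=state(); print(s["ee_pos"],s["ee_rot"],s["force"],s["gripper_width"],s["time_s"])
a=save("top","t0.png"); b=save("side","s0.png")
cv2.imwrite("pics/both.png",cv2.resize(np.hstack([a,b])[:,:,::-1],(800,300)))
T={}
for q in ["tray","rake_grip","rake_bar","rest_seat","comb_start","comb_end","pin1_center","basket"]:
    for cam in("top","side"):
        print(q,cam,[(np.round(d["location"],1).tolist(),round(d["confidence"],2)) for d in tip_of(q,cam)[:5]])
E
```

```text
pics
[ 256.02441529 -514.31549026  235.10563182] [-1.79895735e+02 -3.13069838e-03  2.64642784e+01] [ 0.13672682  0.40463909 -0.25124864] 91.05547803512736 0.0
tray top [([339.9, 252.8], 0.9)]
tray side [([341.6, 273.6], 0.81), ([330.4, 283.1], 0.23)]
rake_grip top [([466.2, 239.8], 0.61), ([470.4, 338.8], 0.59), ([494.5, 144.2], 0.56), ([198.2, 253.1], 0.27)]
rake_grip side [([279.1, 183.8], 0.91), ([347.9, 193.3], 0.78), ([423.4, 203.8], 0.58)]
rake_bar top [([462.0, 242.3], 0.95), ([464.6, 339.5], 0.69), ([491.5, 147.0], 0.6), ([460.1, 239.7], 0.28)]
rake_bar side [([343.5, 207.0], 0.91), ([424.8, 219.5], 0.67), ([281.0, 195.6], 0.64)]
rest_seat top [([460.3, 240.4], 0.88), ([313.0, 245.1], 0.3)]
rest_seat side [([346.8, 207.3], 0.92)]
comb_start top []
comb_start side [([356.6, 245.8], 0.84)]
comb_end top [([304.3, 245.9], 0.7)]
comb_end side [([330.6, 281.3], 0.59)]
pin1_center top [([357.4, 254.0], 0.69)]
pin1_center side [([344.3, 253.9], 0.63)]
basket top [([197.6, 250.8], 0.68)]
basket side [([316.2, 370.8], 0.93), ([346.6, 203.3], 0.16)]
```

View pics/t0.png

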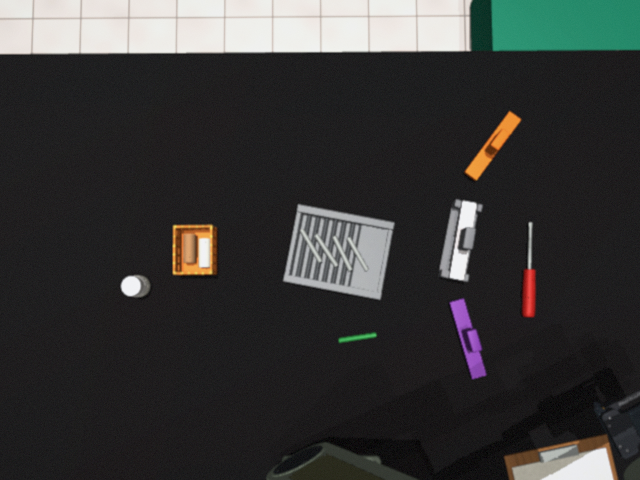

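View pics/s0.png

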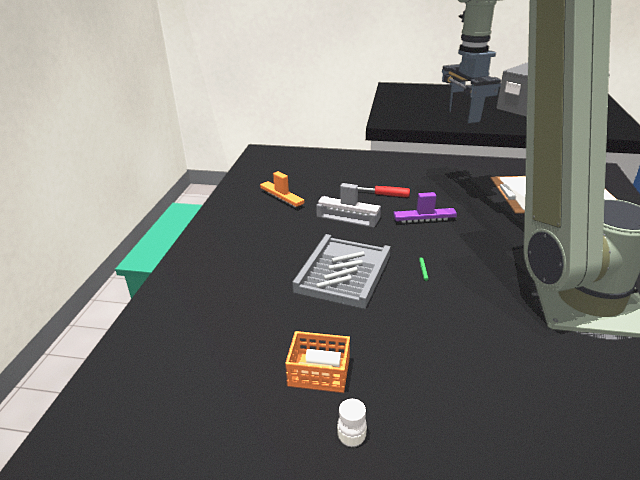

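The top view shows the white rake with its grey grip in the rest at about (462,242). The tray is at (340,253), with its bare strip on the right, so tray +y points left. The four pins lie at about (305–365, 230–270). The orange and purple rakes and the green pin are decoys.

```bash
python3 - <<'E'
from h import *
im=cv2.imread("pics/t0.png")
print("tray corners z~25",[onz("top",p,25).tolist() for p in [(298,205),(394,222),(381,299),(284,282)]])
print("tray",onz("top",(339.9,252.8),0), "bar",onz("top",(462,242.3),29),tri(("top",(462,242.3)),("side",(343.5,207))),"grip",tri(("top",(466.2,239.8)),("side",(347.9,193.3))))
print("bar ends z41",onz("top",(469,201),41),onz("top",(457,281),41))
c=calibration("wrist"); s=state()
Rt=R.from_euler("xyz",s["ee_rot"],degrees=True).as_matrix()
Rm=cv2.Rodrigues(np.array(c["rvec"],float))[0]
cp=-Rm.T@np.array(c["tvec"]).ravel()
print("cam in tool",Rt.T@(cp-s["ee_pos"]),"\n",Rt.T@Rm.T,c["mtx"])
print("tool R\n",Rt.round(3))
E
```

```text
tray corners z~25 [[628.1, 65.2, 25.0], [590.7, -137.9, 25.0], [428.5, -108.3, 25.0], [465.2, 95.0, 25.0]]
tray [527.5 -23.6   0. ] bar [ 546.5 -279.9   29. ] [ 554.8 -279.6   27.2] grip [ 549.9 -279.    70.1]
bar ends z41 [ 632.3 -293.9   41. ] [ 465.1 -264.9   41. ]
cam in tool [  66.18056005   -0.76777859 -148.96352844] 
 [[-7.50822883e-04 -9.72353589e-01 -2.33512172e-01]
 [ 9.99999322e-01 -9.37953921e-04  6.90330130e-04]
 [-8.90268637e-04 -2.33511496e-01  9.72353634e-01]] [[409.49333167   0.         323.6369767 ]
 [  0.         409.49333167 240.75972848]
 [  0.           0.           1.        ]]
tool R
 [[ 0.895  0.446  0.   ]
 [ 0.446 -0.895 -0.   ]
 [-0.     0.    -1.   ]]
```

```bash
P="0.833 -0.398 0 0 0 0.405"; python3 -m jog '0.833 -0.398 0 0 0 0.405;0.833 -0.398 0 0 0 0.405;0.833 -0.398 0 0 0 0.405;0.833 -0.398 0 0 0 0.405;0.833 -0.398 0 0 0 0.405;0.833 -0.398 0 0 0 0.405;0.833 -0.398 0 0 0 0.405;0.833 -0.398 0 0 0 0.405;0.833 -0.398 0 0 0 0.405;0.833 -0.398 0 0 0 0.405;0.833 -0.398 0 0 0 0.405;0.833 -0.398 0 0 0 0.405;0.833 -0.398 0 0 0 0.405;0.833 -0.398 0 0 0 0.405;0.833 -0.398 0 0 0 0.405;0.833 -0.398 0 0 0 0.405;0.833 -0.398 0 0 0 0.405;0.833 -0.398 0 0 0 0.405' 1
python3 - <<'E'
from h import *
s=state(); print(s["ee_pos"],s["ee_rot"],s["force"],s["time_s"])
c=calibration("wrist"); np.save("cw.npy",c,allow_pickle=True)
save("wrist","w1.png")
for q,z in [("tray",0),("rake_grip",71),("rake_bar",29),("rest_seat",29),("comb_start",29),("comb_end",29)]:
    print(q,[(np.round(d["location"],1).tolist(),round(d["confidence"],2),onz("wrist",d["location"],z,c).tolist()) for d in tip_of(q,"wrist")[:2]])
E
```

```text
time_s: 2.4
ee_pos: [539.8, -152.1, 236.1]
ee_rot: [180.0, -0.0, -10.1]
force: [-0.3, 0.3, 0.1]
gripper_width: 91.1
[ 539.82822151 -152.09351973  236.13099478] [ 1.79984593e+02 -1.03077284e-02 -1.00930755e+01] [-0.26565313  0.26690249  0.11411657] 2.4
tray [([187.9, 248.6], 0.97, [529.2, -15.5, 0.0])]
rake_grip [([484.0, 184.0], 0.9, [552.7, -277.9, 71.0])]
rake_bar [([466.3, 185.5], 0.9, [547.2, -278.1, 29.0])]
rest_seat [([275.7, 259.6], 0.34, [511.0, -102.0, 29.0])]
comb_start [([271.9, 259.8], 0.74, [511.4, -98.6, 29.0]), ([96.8, 254.2], 0.55, [544.3, 55.5, 29.0])]
comb_end [([99.1, 253.9], 0.87, [544.2, 53.4, 29.0])]
```

View pics/w1.png

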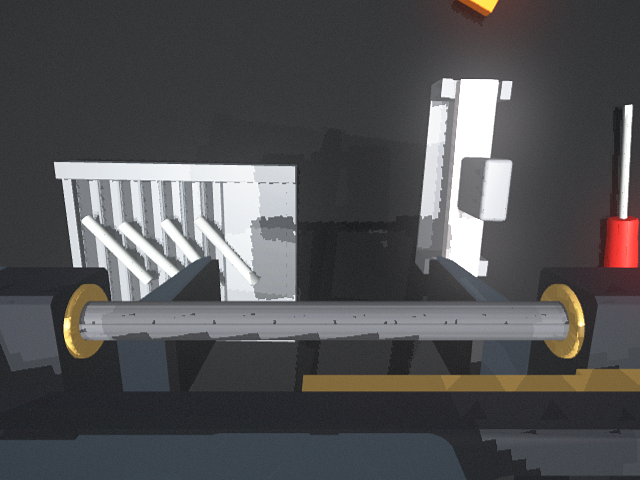

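The wrist view shows the tray's +x rim running from (55,162) to (297,166). The bar is at (445–500, 80–270) and the grip top at about (490,190). I'll work out yaw from the edges.

```bash
python3 - <<'E'
from h import *
c=np.load("cw.npy",allow_pickle=True).item()
W=lambda p,z:onz("wrist",p,z,c)[:2]
def ang(a,b): d=b-a; return np.degrees(np.arctan2(d[1],d[0])).round(2)
im=cv2.cvtColor(cv2.imread("pics/w1.png"),cv2.COLOR_BGR2GRAY).astype(float)
im=cv2.GaussianBlur(im,(3,3),0)
# +x rim edge
def vedge(cols,r0,r1): return [(u,r0+.5+np.argmax(np.diff(im[r0:r1,u]))) for u in cols]
E=vedge(range(65,290,8),150,172); l=np.polyfit(*np.array(E).T,1); print("rim edge",l)
a=W((290,np.polyval(l,290)),29);b=W((65,np.polyval(l,65)),29); d=b-a;print("tray y dir",ang(a,b),"yaw",ang(a,b)-90)
# right wall edge x(img) rows 175..290 ; top z=21 or 29
def hedge(rows,c0,c1,sgn): return [(v,c0+.5+np.argmax(sgn*np.diff(im[v,c0:c1]))) for v in rows]
for nm,rows,c0,c1,s,z in [("trayR",range(180,296,6),285,310,-1,21),("barR",range(100,152,4),470,515,-1,41),("barR2",range(230,262,4),470,500,-1,41),("barL",range(105,255,6),448,470,1,41),("gripR",range(165,210,4),495,525,-1,96)]:
    e=np.array(hedge(rows,c0,c1,s)); 
    l=np.polyfit(e[:,0],e[:,1],1); r=np.abs(e[:,1]-np.polyval(l,e[:,0])); k=r<=np.median(r)+1; l=np.polyfit(e[k,0],e[k,1],1)
    p=W((np.polyval(l,rows[0]),rows[0]),z);q=W((np.polyval(l,rows[-1]),rows[-1]),z); print(nm,l.round(3),r.round(1).max(),p,q,ang(q,p))
print("tray corner +x,-y",W((297,166),29),"+x+y",W((55,162),29))
im3=cv2.imread("pics/w1.png")[60:300,400:540]; cv2.imwrite("pics/c1.png",cv2.resize(im3,None,fx=2.5,fy=2.5,interpolation=cv2.INTER_CUBIC))
E
```

```text
rim edge [1.89655172e-02 1.60108621e+02]
tray y dir 78.8 yaw -11.200000000000003
trayR [2.00000e-03 2.95045e+02] 1.0 [ 577.4 -132.6] [ 472.5 -112.4] -10.9
barR [-1.06000e-01  5.06769e+02] 0.5 [ 612.9 -304.3] [ 576.2 -297.2] -10.95
barR2 [-1.04000e-01  5.06292e+02] 0.4 [ 508.7 -284.1] [ 484.2 -279.4] -10.86
barL [-7.00000e-02  4.64597e+02] 2.7 [ 614.6 -273.2] [ 497.2 -252.5] -10.0
gripR [-1.22000e-01  5.31885e+02] 0.3 [ 566.6 -288.8] [ 536.3 -282.8] -11.2
tray corner +x,-y [ 589.4 -136.9] +x+y [629.1  65.9]
```

View pics/c1.png

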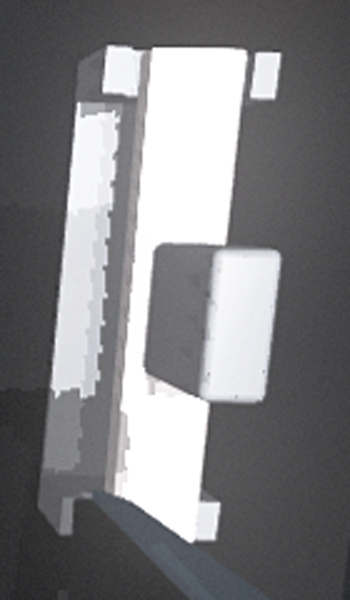

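```bash
python3 -m jog '0.0663 0.242 0.1 0 0 0.01;0.0663 0.242 0.1 0 0 0.01;0.0663 0.242 0.1 0 0 0.01;0.0663 0.242 0.22 0 0 0.01;0.0663 0.242 0.22 0 0 0.01;0.0663 0.242 0.22 0 0 0.01;0.0663 0.242 0.22 0 0 0.01;0.0663 0.242 0.22 0 0 0.01;0.0663 0.242 0.22 0 0 0.01;0.0663 0.242 0.22 0 0 0.01'
python3 - <<'E'
from h import *
s=state(); print(s["ee_pos"],s["ee_rot"],s["force"],s["time_s"])
for i in range(3):
    im=grab_frame("wrist"); s=state(); print(s["ee_pos"],s["ee_rot"],s["force"])
cv2.imwrite("pics/w2.png",im[:,:,::-1])
E
```

```text
time_s: 3.58
ee_pos: [553.2, -276.0, 128.3]
ee_rot: [179.9, -0.2, -10.8]
force: [-0.4, -1.0, -0.2]
gripper_width: 91.3
[ 553.17517775 -276.01705313  128.28239973] [179.92820654  -0.23105016 -10.84825856] [-0.37154421 -0.97934277 -0.19831223] 3.5833
[ 552.93130539 -275.96526462  127.95817569] [179.93803899  -0.19402532 -10.85183582] [ 0.61322522 -0.07911559  0.52942882]
[ 552.69182623 -275.94283459  127.60394445] [ 1.79948637e+02 -1.55022776e-01 -1.08634598e+01] [-0.49545605 -1.12752197 -0.00233512]
[ 552.50911689 -275.9437333   127.27488924] [ 1.79960072e+02 -1.23887175e-01 -1.08709260e+01] [ 0.4931391   0.02335385 -0.31179067]
```

View pics/w2.png

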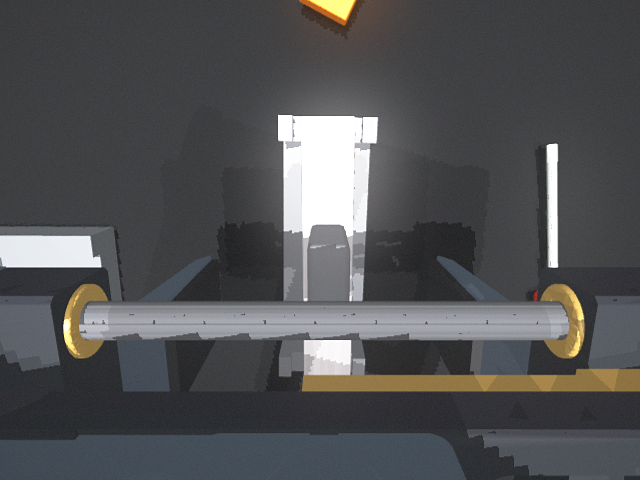

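The rake is centred under the open fingers at about column 328. I'll descend, then close.

```bash
python3 -m jog '-0.002 0.002 0.03 0 0 0.001;-0.002 0.002 0.06 0 0 0.001;-0.002 0.002 0.09 0 0 0.001;-0.002 0.002 0.1065 0 0 0.001;-0.002 0.002 0.1065 0 0 0.001;-0.002 0.002 0.1065 0 0 0.001;-0.002 0.002 0.1065 0 0 0.001;-0.002 0.002 0.1065 0 0 0.001;-0.002 0.002 0.1065 0 0 0.001;-0.002 0.002 0.1065 0 0 0.001;-0.002 0.002 0.1065 0 0 0.001'
python3 -m jog '0 0 0 0 0 0;0 0 0 0 0 0;0 0 0 0 0 0;0 0 0 0 0 0;0 0 0 0 0 0;0 0 0 0 0 0;0 0 0 0 0 0;0 0 0 0 0 0;0 0 0 0 0 0;0 0 0 0 0 0;0 0 0 0 0 0;0 0 0 0 0 0' -1 45
python3 - <<'E'
from h import *
for i in range(3):
    im=grab_frame("wrist"); s=state(); print(s["ee_pos"],s["ee_rot"],s["force"],s["torque"],s["gripper_width"],s["time_s"])
E
```

```text
time_s: 4.65
ee_pos: [551.6, -276.9, 74.4]
ee_rot: [179.9, -0.2, -11.0]
force: [-0.3, 0.2, -0.3]
gripper_width: 91.3
time_s: 5.65
ee_pos: [551.6, -277.1, 74.4]
ee_rot: [179.9, -0.2, -10.9]
force: [-0.1, -0.5, -0.6]
gripper_width: 19.8
[ 551.58514717 -277.05686142   74.41673052] [ 1.79930746e+02 -1.65147674e-01 -1.09515626e+01] [-0.17653619 -0.93818504  0.14865268] [-0.10573624  0.02893048  0.04302541] 20.078775212948965 5.7
[ 551.60687513 -277.06386966   74.45209411] [ 1.79929209e+02 -1.69770042e-01 -1.09498906e+01] [-1.61520931 -0.58914495  0.38872435] [-0.07976954  0.04714107  0.05218669] 19.818438864947307 5.75
[ 551.61920942 -277.03726136   74.42415742] [ 1.79929202e+02 -1.67148888e-01 -1.09484614e+01] [-1.16648236 -0.29417575 -0.31352005] [-0.10112708  0.06079824  0.04700031] 19.87599634113102 5.8
```

```bash
python3 -m jog '0 0 -0.02 0 0 0;0 0 -0.06 0 0 0;0 0 -0.1 0 0 0;0 0 -0.12 0 0 0;0 0 -0.12 0 0 0;-0.03 -0.07 -0.12 0 0 0;-0.06 -0.14 -0.12 0 0 0;-0.09 -0.21 -0.12 0 0 0;-0.12 -0.28 -0.12 0 0 0;-0.143 -0.327 -0.12 0 0 0;-0.143 -0.327 -0.12 0 0 0;-0.143 -0.327 -0.12 0 0 0;-0.143 -0.327 -0.12 0 0 0;-0.143 -0.327 -0.12 0 0 0;-0.143 -0.327 -0.12 0 0 0'
python3 - <<'E'
from h import *
a=save("side","s3.png"); b=grab_frame("wrist"); c=calibration("wrist"); s=state(); print(s["ee_pos"],s["ee_rot"],s["force"],s["gripper_width"],s["time_s"])
np.save("cw3.npy",c,allow_pickle=True); cv2.imwrite("pics/w3.png",b[:,:,::-1])
c1=np.load("cw.npy",allow_pickle=True).item()
T=np.array([528.5,-20.3]); y=np.radians(-11); M=np.array([[np.cos(y),np.sin(y)],[-np.sin(y),np.cos(y)]])
print("pin4 ends in tray",M@(onz("wrist",(199,219),25,c1)[:2]-T),M@(onz("wrist",(259,281),25,c1)[:2]-T))
o=np.hstack([cv2.resize(a[200:330,260:420],(480,390)),cv2.resize(b,(320,240))[:, :].repeat(1,0) if 0 else cv2.copyMakeBorder(cv2.resize(b,(320,240)),0,150,0,0,0)])
cv2.imwrite("pics/v3.png",o[:,:,::-1])
E
```

```text
time_s: 7.05
ee_pos: [512.6, -103.9, 133.8]
ee_rot: [179.9, -0.2, -11.0]
force: [-0.5, 0.8, -2.8]
gripper_width: 19.8
[ 512.45837054 -103.71423887  133.80919398] [ 1.79925945e+02 -1.58327775e-01 -1.10320641e+01] [ 0.12000632 -0.60904887 -2.37709189] 20.048636487844174 7.15
pin4 ends in tray [ 33.90569798 -15.10806555] [-23.56566359 -67.43552105]
```

View pics/v3.png

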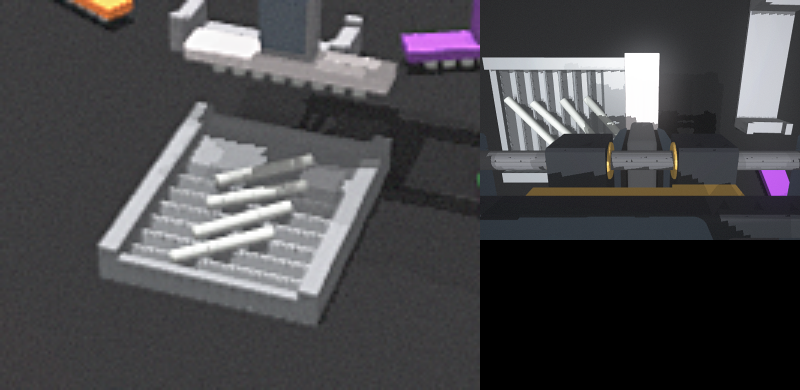

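The rake hangs level over the bare strip, and the nearest pin end is at tray y ≈ -67, ahead of the teeth. I'll lower it.

```bash
python3 -m jog '0 -0.002 0.04 0 0 0;0 -0.002 0.08 0 0 0;0 -0.002 0.105 0 0 0;0 -0.002 0.1145 0 0 0;0 -0.002 0.1145 0 0 0;0 -0.002 0.1145 0 0 0;0 -0.002 0.1145 0 0 0;0 -0.002 0.1145 0 0 0;0 -0.002 0.1145 0 0 0;0 -0.002 0.1145 0 0 0;0 -0.002 0.1145 0 0 0'
cat > r.py <<'E'
from h import *
s=state(); print(s["ee_pos"].round(2),s["ee_rot"].round(3),s["force"].round(2),s["torque"].round(2),s["gripper_width"].round(2),s["time_s"])
T=np.array([528.5,-20.3]); y=np.radians(-11); M=np.array([[np.cos(y),np.sin(y)],[-np.sin(y),np.cos(y)]])
print("tray xy",M@(s["ee_pos"][:2]-T),"ftray",M@s["force"][:2])
E
python3 r.py
```

```text
time_s: 8.07
ee_pos: [512.9, -102.8, 76.9]
ee_rot: [179.9, -0.2, -11.0]
force: [-0.4, -0.4, -2.8]
gripper_width: 20.1Traceback (most recent call last):
  File "r.py", line 2, in <module>
    s=state(); print(s["ee_pos"].round(2),s["ee_rot"].round(3),s["force"].round(2),s["torque"].round(2),s["gripper_width"].round(2),s["time_s"])
                                                                                                        ^^^^^^^^^^^^^^^^^^^^^^^^
AttributeError: 'float' object has no attribute 'round'
```

```bash
sed -i 's/s\["gripper_width"\].round(2)/round(s["gripper_width"],2)/' r.py
python3 -m jog '0 0 0.002 0 0 0;0 0 0.004 0 0 0;0 0 0.004 0 0 0;0 0 0.004 0 0 0;0 0 0.004 0 0 0'; python3 r.py
python3 -m jog '0 0 0.0006 0 0 0;0 0 0.0006 0 0 0;0 0 0.0006 0 0 0;0 0 0.0006 0 0 0'; python3 r.py
```

```text
time_s: 8.48
ee_pos: [512.9, -102.8, 74.8]
ee_rot: [179.9, -0.2, -11.0]
force: [0.8, -0.8, -2.9]
gripper_width: 20.1
[ 512.9  -102.84   74.78] [179.924  -0.182 -11.028] [ 0.77 -0.8  -2.91] [ 0.08  0.07 -0.  ] 20.12 8.4833
tray xy [  0.4408773  -84.00367739] ftray [ 0.90376412 -0.63918079]
time_s: 8.82
ee_pos: [513.0, -102.9, 74.6]
ee_rot: [179.9, -0.2, -11.0]
force: [0.3, 0.0, -1.5]
gripper_width: 19.7
[ 513.01 -102.86   74.61] [179.925  -0.196 -11.026] [ 0.32  0.03 -1.46] [0.06 0.11 0.01] 19.7 8.8167
tray xy [  0.54630684 -83.99524357] ftray [0.30782783 0.09122139]
```

```bash
python3 -m jog '0 0 0.0006 0 0 0;0 0 0.0006 0 0 0;0 0 0.0006 0 0 0;0 0 0.0006 0 0 0'; python3 r.py
```

```text
time_s: 9.15
ee_pos: [513.0, -102.9, 74.6]
ee_rot: [179.9, -0.2, -11.0]
force: [-0.6, -0.4, 2.4]
gripper_width: 20.3
[ 513.04 -102.88   74.57] [179.925  -0.205 -11.029] [-0.55 -0.41  2.35] [ 0.17  0.43 -0.05] 20.28 9.15
tray xy [  0.58480473 -84.01024654] ftray [-0.465469   -0.50732611]
```

```bash
python3 -m jog '0 0 0.0008 0 -0.001 0;0 0 0.0008 0 -0.001 0;0 0 0.0008 0 -0.001 0;0 0 0.0008 0 -0.001 0'; python3 r.py
python3 -m jog '0 -0.001 0.0007 0 -0.0005 0;0 -0.003 0.0007 0 -0.0005 0;0 -0.005 0.0007 0 -0.0005 0;0 -0.007 0.0007 0 -0.0005 0;0 -0.01 0.0007 0 -0.0005 0;0 -0.013 0.0007 0 -0.0005 0;0 -0.016 0.0007 0 -0.0005 0;0 -0.018 0.0007 0 -0.0005 0;0 -0.02 0.0007 0 -0.0005 0'; python3 r.py
```

```text
time_s: 9.48
ee_pos: [513.1, -102.9, 74.4]
ee_rot: [179.9, -0.1, -11.0]
force: [0.8, 0.9, 3.6]
gripper_width: 19.9
[ 513.13 -102.89   74.43] [ 1.79926e+02 -1.26000e-01 -1.10260e+01] [0.77 0.88 3.58] [0.23 0.64 0.09] 19.93 9.4833
tray xy [  0.66878169 -84.00272662] ftray [0.59104174 1.00832033]
time_s: 10.23
ee_pos: [515.4, -94.1, 74.4]
ee_rot: [179.8, -0.1, -10.9]
force: [-0.9, -4.0, 4.8]
gripper_width: 19.6
[515.35 -94.14  74.44] [ 1.79788e+02 -1.46000e-01 -1.08910e+01] [-0.87 -4.02  4.8 ] [-0.7   0.78  0.38] 19.57 10.2333
tray xy [  1.18288875 -74.98740065] ftray [-0.08582651 -4.11637119]
```

```bash
python3 -m jog '0 -0.001 0.0007 0.0013 -0.002 0.0012;0 -0.002 0.0007 0.0013 -0.002 0.0012;0 -0.003 0.0007 0.0013 -0.002 0.0012;0 -0.003 0.0007 0.0013 -0.002 0.0012;0 -0.003 0.0007 0.0013 -0.002 0.0012'; python3 r.py
```

```text
time_s: 10.65
ee_pos: [515.9, -93.3, 74.4]
ee_rot: [179.8, -0.0, -11.0]
force: [-0.7, -3.6, 4.9]
gripper_width: 20.0
[515.91 -93.34  74.38] [ 1.79844e+02 -2.80000e-02 -1.09820e+01] [-0.66 -3.61  4.93] [-0.72  0.42 -0.02] 19.95 10.65
tray xy [  1.57330095 -74.09949695] ftray [ 0.04548778 -3.6729889 ]
```

```bash
python3 -m jog '-0.001 -0.002 0.0007 0.0008 -0.001 0;-0.002 -0.005 0.0007 0.0008 -0.001 0;-0.002 -0.008 0.0007 0.0008 -0.001 0;-0.002 -0.011 0.0007 0.0008 -0.001 0;-0.002 -0.014 0.0007 0.0008 -0.001 0;-0.002 -0.017 0.0007 0.0008 -0.001 0;-0.002 -0.02 0.0007 0.0008 -0.001 0;-0.002 -0.023 0.0007 0.0008 -0.001 0;-0.002 -0.026 0.0007 0.0008 -0.001 0;-0.002 -0.029 0.0007 0.0008 -0.001 0;-0.002 -0.032 0.0007 0.0008 -0.001 0'; python3 r.py
```

```text
time_s: 11.57
ee_pos: [518.6, -77.9, 74.4]
ee_rot: [179.9, -0.0, -11.0]
force: [-0.6, -4.2, 5.4]
gripper_width: 19.9
[518.59 -77.9   74.37] [ 1.79866e+02 -3.40000e-02 -1.09560e+01] [-0.59 -4.19  5.38] [-0.84  0.34 -0.01] 19.89 11.5667
tray xy [  1.26294619 -58.43541224] ftray [ 0.21823352 -4.22607959]
```

```bash
python3 -m jog '-0.001 -0.003 0.0007 0.0006 -0.0006 0.0004;-0.002 -0.006 0.0007 0.0006 -0.0006 0.0004;-0.003 -0.009 0.0007 0.0006 -0.0006 0.0004;-0.003 -0.012 0.0007 0.0006 -0.0006 0.0004;-0.003 -0.015 0.0007 0.0006 -0.0006 0.0004;-0.003 -0.018 0.0007 0.0006 -0.0006 0.0004;-0.003 -0.021 0.0007 0.0006 -0.0006 0.0004;-0.003 -0.024 0.0007 0.0006 -0.0006 0.0004;-0.003 -0.027 0.0007 0.0006 -0.0006 0.0004;-0.003 -0.03 0.0007 0.0006 -0.0006 0.0004;-0.003 -0.033 0.0007 0.0006 -0.0006 0.0004;-0.003 -0.036 0.0007 0.0006 -0.0006 0.0004'; python3 r.py
```

```text
time_s: 12.57
ee_pos: [521.0, -60.4, 74.4]
ee_rot: [179.9, -0.1, -11.0]
force: [-1.6, -4.1, 6.5]
gripper_width: 19.7
[521.03 -60.35  74.4 ] [ 1.79873e+02 -5.60000e-02 -1.09640e+01] [-1.64 -4.12  6.51] [-0.81  0.48  0.04] 19.71 12.5667
tray xy [  0.30689603 -40.74250684] ftray [-0.82416514 -4.35573695]
```

```bash
python3 -m jog '0 -0.003 0.0006 0.0006 -0.001 0.0004;0 -0.006 0.0006 0.0006 -0.001 0.0004;0 -0.009 0.0006 0.0006 -0.001 0.0004;0 -0.012 0.0006 0.0006 -0.001 0.0004;0 -0.015 0.0006 0.0006 -0.001 0.0004;0 -0.018 0.0006 0.0006 -0.001 0.0004;0 -0.021 0.0006 0.0006 -0.001 0.0004;0 -0.024 0.0006 0.0006 -0.001 0.0004;0 -0.027 0.0006 0.0006 -0.001 0.0004;0 -0.03 0.0006 0.0006 -0.001 0.0004;0 -0.033 0.0006 0.0006 -0.001 0.0004;0 -0.036 0.0006 0.0006 -0.001 0.0004'; python3 r.py; python3 - <<'E'
from h import *
a=grab_frame("side"); b=grab_frame("top"); cv2.imwrite("pics/v4.png",np.hstack([cv2.resize(x,(400,360),interpolation=cv2.INTER_CUBIC) for x in (a[220:310,290:390],b[190:310,270:403])])[:,:,::-1])
E
```

```text
time_s: 13.57
ee_pos: [524.9, -43.1, 74.4]
ee_rot: [179.9, -0.0, -11.0]
force: [-1.4, -5.2, 5.6]
gripper_width: 19.9
[524.87 -43.07  74.38] [ 1.79878e+02 -3.70000e-02 -1.09710e+01] [-1.44 -5.22  5.56] [-0.78  0.34 -0.02] 19.89 13.5667
tray xy [  0.78172735 -23.04543306] ftray [-0.41411326 -5.40058806]
```

View pics/v4.png

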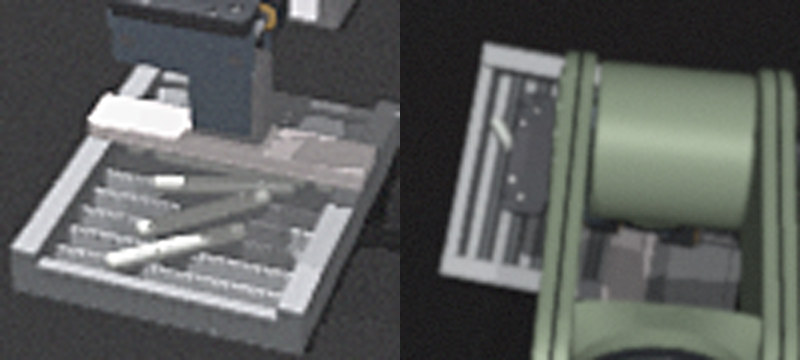

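The side view shows the bar flat across both rims. One pin has been laid parallel just ahead of the bar and two are still askew, so I'll continue.

```bash
python3 -m jog '-0.001 -0.003 0.0006 0.0006 -0.0008 0.0003;-0.001 -0.006 0.0006 0.0006 -0.0008 0.0003;-0.001 -0.009 0.0006 0.0006 -0.0008 0.0003;-0.001 -0.012 0.0006 0.0006 -0.0008 0.0003;-0.001 -0.015 0.0006 0.0006 -0.0008 0.0003;-0.001 -0.018 0.0006 0.0006 -0.0008 0.0003;-0.001 -0.021 0.0006 0.0006 -0.0008 0.0003;-0.001 -0.024 0.0006 0.0006 -0.0008 0.0003;-0.001 -0.027 0.0006 0.0006 -0.0008 0.0003;-0.001 -0.03 0.0006 0.0006 -0.0008 0.0003;-0.001 -0.033 0.0006 0.0006 -0.0008 0.0003;-0.001 -0.036 0.0006 0.0006 -0.0008 0.0003'; python3 r.py
```

```text
time_s: 14.67
ee_pos: [528.3, -25.5, 74.4]
ee_rot: [179.9, -0.0, -11.0]
force: [-0.3, -4.9, 5.6]
gripper_width: 19.8
[528.28 -25.47  74.39] [ 1.79907e+02 -3.50000e-02 -1.09740e+01] [-0.26 -4.89  5.56] [-0.81  0.27  0.03] 19.82 14.6667
tray xy [ 0.76838322 -5.11642439] ftray [ 0.68204589 -4.85185966]
```

```bash
python3 -m jog '-0.001 -0.003 0.0006 0.0006 -0.0008 0.0003;-0.001 -0.006 0.0006 0.0006 -0.0008 0.0003;-0.001 -0.009 0.0006 0.0006 -0.0008 0.0003;-0.001 -0.012 0.0006 0.0006 -0.0008 0.0003;-0.001 -0.015 0.0006 0.0006 -0.0008 0.0003;-0.001 -0.018 0.0006 0.0006 -0.0008 0.0003;-0.001 -0.021 0.0006 0.0006 -0.0008 0.0003;-0.001 -0.024 0.0006 0.0006 -0.0008 0.0003;-0.001 -0.027 0.0006 0.0006 -0.0008 0.0003;-0.001 -0.03 0.0006 0.0006 -0.0008 0.0003;-0.001 -0.033 0.0006 0.0006 -0.0008 0.0003;-0.001 -0.036 0.0006 0.0006 -0.0008 0.0003'; python3 r.py
```

```text
time_s: 15.67
ee_pos: [531.6, -8.1, 74.4]
ee_rot: [179.9, -0.0, -11.0]
force: [-0.9, -5.5, 5.9]
gripper_width: 19.6
[531.55  -8.15  74.38] [ 1.79913e+02 -2.60000e-02 -1.09800e+01] [-0.88 -5.48  5.94] [-0.88  0.29  0.03] 19.65 15.6667
tray xy [ 0.67793026 12.51420163] ftray [ 0.18049951 -5.54265625]
```

Forces are steady and the bar tracks straight, so I'll keep going.

```bash
python3 -m jog '-0.001 -0.003 0.0006 0.0005 -0.0008 0.0003;-0.001 -0.006 0.0006 0.0005 -0.0008 0.0003;-0.001 -0.009 0.0006 0.0005 -0.0008 0.0003;-0.001 -0.012 0.0006 0.0005 -0.0008 0.0003;-0.001 -0.015 0.0006 0.0005 -0.0008 0.0003;-0.001 -0.018 0.0006 0.0005 -0.0008 0.0003;-0.001 -0.021 0.0006 0.0005 -0.0008 0.0003;-0.001 -0.024 0.0006 0.0005 -0.0008 0.0003;-0.001 -0.027 0.0006 0.0005 -0.0008 0.0003;-0.001 -0.03 0.0006 0.0005 -0.0008 0.0003;-0.001 -0.033 0.0006 0.0005 -0.0008 0.0003;-0.001 -0.036 0.0006 0.0005 -0.0008 0.0003'; python3 r.py
```

```text
time_s: 16.67
ee_pos: [534.8, 9.2, 74.4]
ee_rot: [179.9, -0.0, -11.0]
force: [-0.6, -5.1, 5.8]
gripper_width: 19.6
[534.81   9.22  74.37] [ 1.79908e+02 -1.70000e-02 -1.09820e+01] [-0.63 -5.06  5.85] [-0.93  0.23  0.01] 19.64 16.6667
tray xy [ 0.55859041 30.18191596] ftray [ 0.34357578 -5.09300673]
```

```bash
python3 -m jog '-0.001 -0.003 0.0006 0.0005 -0.0008 0.0003;-0.001 -0.006 0.0006 0.0005 -0.0008 0.0003;-0.001 -0.009 0.0006 0.0005 -0.0008 0.0003;-0.001 -0.012 0.0006 0.0005 -0.0008 0.0003;-0.001 -0.015 0.0006 0.0005 -0.0008 0.0003;-0.001 -0.018 0.0006 0.0005 -0.0008 0.0003;-0.001 -0.021 0.0006 0.0005 -0.0008 0.0003;-0.001 -0.024 0.0006 0.0005 -0.0008 0.0003;-0.001 -0.027 0.0006 0.0005 -0.0008 0.0003;-0.001 -0.03 0.0006 0.0005 -0.0008 0.0003;-0.001 -0.033 0.0006 0.0005 -0.0008 0.0003;-0.001 -0.036 0.0006 0.0005 -0.0008 0.0003'; python3 r.py
```

```text
time_s: 17.67
ee_pos: [538.1, 26.6, 74.4]
ee_rot: [179.9, -0.0, -11.0]
force: [-0.7, -4.6, 5.7]
gripper_width: 20.0
[538.11  26.59  74.4 ] [ 1.7991e+02 -1.3000e-02 -1.0987e+01] [-0.68 -4.59  5.73] [-0.93  0.17 -0.  ] 19.98 17.6667
tray xy [ 0.49010519 47.85983206] ftray [ 0.20990743 -4.63559873]
```

```bash
python3 -m jog '-0.001 -0.003 0.0006 0.0005 -0.0008 0.0002;-0.001 -0.006 0.0006 0.0005 -0.0008 0.0002;-0.001 -0.009 0.0006 0.0005 -0.0008 0.0002;-0.001 -0.012 0.0006 0.0005 -0.0008 0.0002;-0.001 -0.015 0.0006 0.0005 -0.0008 0.0002;-0.001 -0.018 0.0006 0.0005 -0.0008 0.0002;-0.001 -0.021 0.0006 0.0005 -0.0008 0.0002;-0.001 -0.024 0.0006 0.0005 -0.0008 0.0002;-0.001 -0.027 0.0006 0.0005 -0.0008 0.0002;-0.001 -0.03 0.0006 0.0005 -0.0008 0.0002;-0.001 -0.033 0.0006 0.0005 -0.0008 0.0002;-0.001 -0.036 0.0006 0.0005 -0.0008 0.0002'; python3 r.py; python3 - <<'E'
from h import *
a=grab_frame("side"); b=grab_frame("top"); cv2.imwrite("pics/v5.png",np.hstack([cv2.resize(x,(400,360),interpolation=cv2.INTER_CUBIC) for x in (a[220:310,290:390],b[190:310,270:403])])[:,:,::-1])
E
```

```text
time_s: 18.67
ee_pos: [541.4, 44.0, 74.4]
ee_rot: [179.9, -0.0, -11.0]
force: [-0.6, -4.8, 6.8]
gripper_width: 19.8
[541.38  43.99  74.38] [ 1.79915e+02 -4.00000e-03 -1.09870e+01] [-0.6  -4.84  6.84] [-0.92  0.17  0.  ] 19.83 18.6667
tray xy [ 0.37731277 65.56678671] ftray [ 0.33009282 -4.86867723]
```

View pics/v5.png

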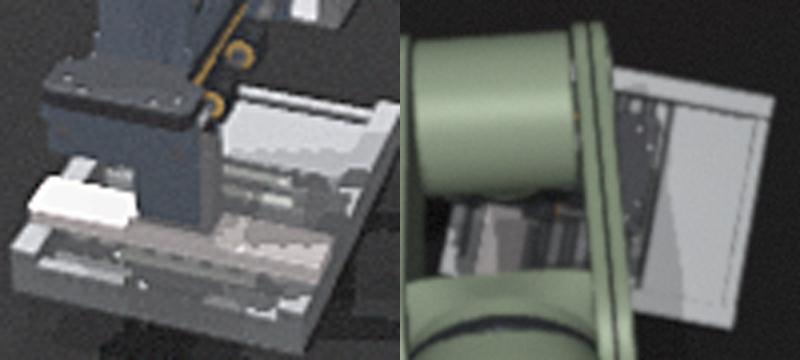

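```bash
python3 -m jog '-0.001 -0.003 0.0005 0.0005 -0.0006 0.0002;-0.001 -0.006 0.0005 0.0005 -0.0006 0.0002;-0.001 -0.009 0.0005 0.0005 -0.0006 0.0002;-0.001 -0.012 0.0005 0.0005 -0.0006 0.0002;-0.001 -0.015 0.0005 0.0005 -0.0006 0.0002;-0.001 -0.018 0.0005 0.0005 -0.0006 0.0002;-0.001 -0.0208 0.0005 0.0005 -0.0006 0.0002;-0.001 -0.0212 0.0005 0.0005 -0.0006 0.0002;-0.001 -0.0212 0.0005 0.0005 -0.0006 0.0002;-0.001 -0.0212 0.0005 0.0005 -0.0006 0.0002'; python3 r.py
```

```text
time_s: 19.6
ee_pos: [543.2, 54.6, 74.4]
ee_rot: [180.0, -0.0, -11.0]
force: [-0.1, -4.3, 6.1]
gripper_width: 19.8
[543.23  54.58  74.36] [ 1.79966e+02 -3.00000e-03 -1.09930e+01] [-0.15 -4.26  6.11] [-0.77  0.06  0.08] 19.79 19.6
tray xy [ 0.1692842 76.3147749] ftray [ 0.67037122 -4.2106035 ]
```

Reached comb_end. I'll lift straight up and carry the rake back over the rest.

```bash
python3 -m jog '0 0 -0.01 0 0 0;0 0 -0.03 0 0 0;0 0 -0.07 0 0 0;0 0 -0.12 0 0 0;0 0 -0.14 0 0 0;0.013 0.06 -0.14 0 0 0;0.026 0.12 -0.14 0 0 0;0.04 0.18 -0.14 0 0 0;0.053 0.24 -0.14 0 0 0;0.07 0.31 -0.14 0 0 0;0.085 0.38 -0.14 0 0 0;0.1 0.45 -0.14 0 0 0;0.115 0.52 -0.14 0 0 0;0.13 0.59 -0.14 0 0 0;0.143 0.648 -0.14 0 0 0;0.143 0.648 -0.14 0 0 0;0.143 0.648 -0.14 0 0 0;0.143 0.648 -0.14 0 0 0;0.143 0.648 -0.14 0 0 0;0.143 0.648 -0.14 0 0 0'; python3 r.py; python3 - <<'E'
from h import *
a=grab_frame("side"); b=grab_frame("top"); cv2.imwrite("pics/v6.png",np.hstack([cv2.resize(x,(400,360),interpolation=cv2.INTER_CUBIC) for x in (a[220:310,290:390],b[190:310,270:403])])[:,:,::-1])
E
```

```text
time_s: 21.27
ee_pos: [551.7, -275.6, 144.5]
ee_rot: [180.0, 0.0, -10.9]
force: [0.6, 0.7, -2.2]
gripper_width: 19.8
[ 551.69 -275.61  144.47] [ 1.79999e+02  2.50000e-02 -1.09050e+01] [ 0.59  0.74 -2.16] [ 0.02  0.06 -0.03] 19.84 21.2667
tray xy [  71.47625654 -246.19438256] ftray [0.43762605 0.83623992]
```

View pics/v6.png

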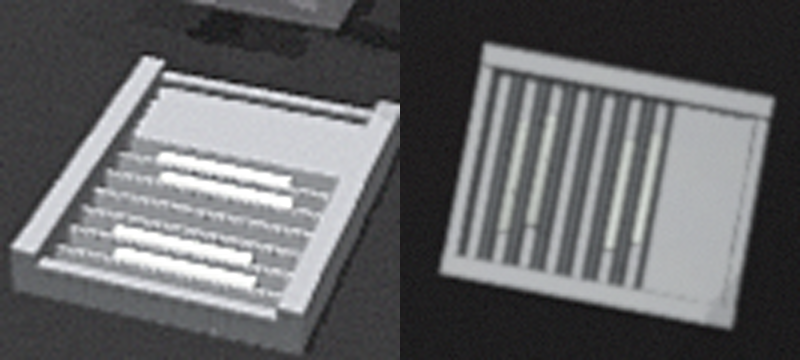

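All four pins lie parallel, each in its own groove. Now I'll lower the rake into the rest.

```bash
python3 -m jog '0 0.0022 0.03 0 0 0.0005;0 0.0022 0.06 0 0 0.0005;0 0.0022 0.09 0 0 0.0005;0 0.0022 0.115 0 0 0.0005;0 0.0022 0.13 0 0 0.0005;0 0.0022 0.136 0 0 0.0005;0 0.0022 0.136 0 0 0.0005;0 0.0022 0.136 0 0 0.0005;0 0.0022 0.136 0 0 0.0005;0 0.0022 0.136 0 0 0.0005;0 0.0022 0.136 0 0 0.0005'; python3 r.py
python3 -m jog '0 0 0.001 0 0 0;0 0 0.002 0 0 0;0 0 0.003 0 0 0;0 0 0.0034 0 0 0;0 0 0.0034 0 0 0;0 0 0.0034 0 0 0;0 0 0.0034 0 0 0'; python3 r.py
```

```text
time_s: 22.28
ee_pos: [551.9, -277.2, 77.4]
ee_rot: [180.0, -0.1, -11.0]
force: [-0.5, -1.1, -3.1]
gripper_width: 19.8
[ 551.93 -277.19   77.39] [ 1.79958e+02 -7.40000e-02 -1.09540e+01] [-0.52 -1.09 -3.09] [0.02 0.04 0.  ] 19.82 22.2833
tray xy [  72.01975564 -247.70064186] ftray [-0.30309168 -1.1723159 ]
time_s: 22.87
ee_pos: [552.0, -277.2, 75.7]
ee_rot: [180.0, -0.1, -11.0]
force: [-0.7, 0.5, -2.9]
gripper_width: 20.0
[ 551.95 -277.22   75.65] [ 1.79957e+02 -7.40000e-02 -1.09570e+01] [-0.71  0.45 -2.92] [0.08 0.05 0.04] 20.03 22.8667
tray xy [  72.04360657 -247.7253915 ] ftray [-0.78753846  0.31003275]
```

```bash
python3 -m jog '0 0 0.001 0 0 0;0 0 0.002 0 0 0;0 0 0.0026 0 0 0;0 0 0.0026 0 0 0;0 0 0.0026 0 0 0;0 0 0.0026 0 0 0'; python3 r.py
python3 -m jog '0 0 0.0004 0 0 0;0 0 0.0004 0 0 0;0 0 0.0004 0 0 0;0 0 0.0004 0 0 0'; python3 r.py
```

```text
time_s: 23.37
ee_pos: [551.9, -277.2, 74.5]
ee_rot: [180.0, -0.1, -11.0]
force: [-0.1, -1.3, -0.4]
gripper_width: 19.8
[ 551.94 -277.23   74.47] [ 1.79957e+02 -7.50000e-02 -1.09560e+01] [-0.09 -1.33 -0.36] [ 0.14  0.21 -0.  ] 19.78 23.3667
tray xy [  72.03340701 -247.7375325 ] ftray [ 0.16659462 -1.32029895]
time_s: 23.7
ee_pos: [552.0, -277.2, 74.5]
ee_rot: [180.0, -0.1, -11.0]
force: [0.7, 0.5, 0.8]
gripper_width: 19.8
[ 551.97 -277.23   74.48] [ 1.79956e+02 -8.30000e-02 -1.09570e+01] [0.68 0.52 0.76] [0.09 0.34 0.  ] 19.78 23.7
tray xy [  72.06090383 -247.73372105] ftray [0.56294514 0.64237448]
```

The rake is seated (contact felt at the same TCP height as at pick-up). I'll open the gripper, then retreat straight up.

```bash
python3 -m jog '0 0 0 0 0 0;0 0 0 0 0 0;0 0 0 0 0 0;0 0 0 0 0 0;0 0 0 0 0 0;0 0 0 0 0 0;0 0 0 0 0 0;0 0 0 0 0 0;0 0 0 0 0 0;0 0 0 0 0 0' 1
python3 -m jog '0 0 -0.02 0 0 0;0 0 -0.06 0 0 0;0 0 -0.12 0 0 0;0 0 -0.2 0 0 0;0 0 -0.28 0 0 0;0 0 -0.3 0 0 0;-0.1 0.1 -0.3 0 0 0;-0.2 0.2 -0.3 0 0 0;-0.3 0.3 -0.3 0 0 0;-0.3 0.3 -0.3 0 0 0;-0.3 0.3 -0.3 0 0 0;-0.3 0.3 -0.3 0 0 0;-0.3 0.3 -0.3 0 0 0;-0.3 0.3 -0.3 0 0 0'; python3 r.py; python3 - <<'E'
from h import *
a=grab_frame("side"); b=grab_frame("top"); cv2.imwrite("pics/v7.png",np.hstack([cv2.resize(a[160:310,260:450],(400,360),interpolation=cv2.INTER_CUBIC),cv2.resize(b[180:310,270:500],(400,360))])[:,:,::-1])
E
```

```text
time_s: 24.53
ee_pos: [552.0, -277.2, 74.4]
ee_rot: [180.0, -0.1, -11.0]
force: [0.9, -0.1, 0.6]
gripper_width: 84.0
time_s: 25.7
ee_pos: [376.2, -395.9, 224.8]
ee_rot: [180.0, -0.1, -11.0]
force: [0.6, 0.5, 0.1]
gripper_width: 91.3
[ 376.22 -395.85  224.8 ] [ 1.79963e+02 -1.44000e-01 -1.10210e+01] [0.6  0.45 0.1 ] [ 0.03 -0.01 -0.01] 91.28 25.7
tray xy [ -77.8256476  -397.71163929] ftray [0.49816745 0.55838986]
```

View pics/v7.png

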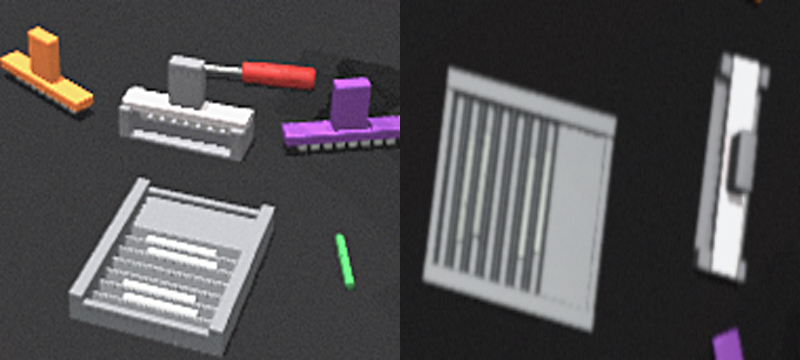

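The rake is back on its rest, the four pins are in four separate grooves, and the gripper is clear. I'm handing the job in.

```bash
python3 -c "
from workcell import *
print(job_done())"
```

```text
the job is handed in; nothing more can be done
None
```

The job is done and handed in at about 26 s of the allowed 72 s. I took the white rake (grey grip) from its rest, set it on the rims at comb_start, combed it to comb_end, returned it to its rest and let go.

- **Pressing force:** Readings taken between moves put the bar's force on the rims at about 5–9 N. That is above the 1 N resting minimum and well under the 22 N limit. I did not sample the force during the moves themselves.
- **Uneven start:** For roughly the first 10 mm of the comb the bar pressed mainly on the −x rim. I corrected a tilt of about 0.2°, after which the load was even on both rims. Nothing bound along the way.
- **Path:** The last reading put the bar at y ≈ 76.3 mm against the target of 76 mm, and about 0.2 mm off centre.
- **Final pictures:** The four pins lie parallel in four separate grooves, and the rake sits in its rest. The gripper is open and clear, with about zero force on it. I saw the screwdriver undisturbed. The basket and jar were outside these crops, but the arm never went near them.

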